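# Hold the bracelet gauge open at its length mark

## Task

Take the all-brass pin from the wooden rack and stand it fully home in the bore at the end of the bracelet gauge, and let go of it. Then draw the gauge's sprung rod out by its wooden grip until the black pointer lines up with the red mark clip, and finish holding it there against the spring, ready for a chain to be hung between pin and grip. Leave the other pins, the jar and the crucible where they are.

Things in the scene. Friction and masses are not known exactly. Their poses are not given: they have to be found in the camera images.
- gauge: Bracelet gauge, fixed: dark steel base plate 310 (x) x 80 (y) x 10 mm. Origin: centre of its underside, on the bench; z up; x runs along the plate from the bore to the wooden grip: the pull-out direction. Aluminium bore block 40 x 40, top 37 mm above the bench, at x = -130 mm; spring tube, top 47 mm above the bench, from x = -90 to -10. White scale rail along the +y side.
- bore (a point): Centre of the mouth of the anchor bore, at the top face of the aluminium block, 37 mm above the bench. Upright round bore, 12 mm diameter, 22 mm deep, with a 2 mm chamfer at its mouth.
- rod (a joint): Pull-out of the sprung rod in m: 0 fully in, 0.095 at the outer stop. An inner spring always draws it back in: about 2.7 N at 0, rising by 0.9 N per 10 mm; it goes home when released.
- grip (a point): Wooden pull grip on the rod's end: upright round post, 18 mm diameter, free all round. This point: on the rod's axis in the post's middle, 36 mm above the bench; axes as the gauge's. The wood rises from 6 to 52 mm above this point (42 to 88 mm above the bench). With the rod in, it stands at x = 40 mm, y = 0 of the gauge, 50 mm past the tube's mouth.
- pointer (a point): Tip of the thin black pointer needle that sticks out of the grip's foot to the gauge's +y side; it moves with the grip along the scale rail. 18.5 mm above the bench.
- mark: Red length-mark clip with a white line across its top, fixed on the scale rail, 8 (x) x 15 (y) x 11 mm. Origin: centre of its underside; x as the gauge's. The pointer is on the mark when their offset along the gauge's x is zero (the tip then lies beside the clip, 10.5 mm from its centre across the gauge). 40 to 75 mm of pull-out away.
- brass_pin: The pin to use: brass all over, 80 mm tall, about 60 g. Shaft 10 mm diameter, 58 mm long, chamfered foot; above it a round head 16 mm diameter, 22 mm tall. Origin: centre of the foot; z runs up to the head. It starts standing in one of the rack's three holes, foot 12 mm above the bench.
- rack: Dark wooden pin rack, fixed: 140 (x) x 44 (y) x 30 mm, origin at the centre of its underside. Three upright holes 18 mm deep along its x axis, at -45, 0 and +45 mm, 12 mm diameter; one pin in each, in any order.
- dark_pin: Bystander in the rack: pin of the same shape and size as the brass one, dark steel with a black head. Origin: centre of its foot.
- blue_pin: Bystander in the rack: pin of the same shape and size, steel with a blue head. Origin: centre of its foot.
- jar: Bystander: small green glass jar with a steel cap, 50 mm diameter, 60 mm tall, standing on the bench. Origin: centre of its underside.
- crucible: Bystander: terracotta melting bowl, 56 mm diameter, 42 mm tall, standing on the bench. Origin: centre of its underside.

How it is judged:
By the outcome, as a careful person would: the job done as asked, in the order asked, and still so for the second after the job is handed in, while the arm keeps its last pose, push and grip.
It also fails if it takes over 51 s, if anything falls off the work surface, if the arm or the gripper's body presses on something with over 40 N, if the wrist force passes 120 N, or if a joint passes its speed limit or range.

## Robot

A 7-joint arm with a two-finger parallel gripper is mounted at the origin on the work surface. World frame = base frame: x ahead of the robot, y to its left, z up, the work surface at z = 0. Lengths are in m, angles in rad, forces in N, time in s.
With the tool pointing down it reaches from about 0.425 to 0.8 m from the base axis. Payload 8.3 kg.
Tool frame: the origin (TCP) lies at the very end of the fingers, on their centre line; the grasp point (between the pads) lies behind it (robot.hold_point_z is the z of the grasp point in the tool frame, in m); z points along the fingers, y is the direction in which the jaws open and shut (so a half turn about z gives the same grasp; the last joint's range is limited). The gripper opens to 85 mm and grips with 20 to 120 N. Pads are 22 mm wide; open, the fingers measure 114 mm over their backs; the gripper's body (76 mm by 85 mm) begins 54 mm behind the grasp point. The pads swing forward as they close: fully open they stand 13 mm farther back than shut.
Start: joints at [-1.215, 0.383, 0.016, 1.37, -0.006, 1.388, -0.046], TCP at [0.254, 0.571, 0.194] pointing down, gripper open.
Joint ranges: [-2.95, 2.95], [-0.25, 2.06], [-1.52, 1.56], [0.18, 2.33], [-1.44, 4.58], [0.02, 2.06], [-3.01, 3.01]. Speed limits (rad/s): [2.39, 2.39, 3.01, 3.01, 3.14, 3.14, 3.14].

## Interface

Orientations are given as a 3x3 rotation matrix whose columns are the frame's x, y, z axes.
In Python, from rig import status, get_image, job, robot gives the robot as it stands.
- The arm moves only by the shell command python3 -m inch 'ROWS' [FORCE]. ROWS is a JSON object of lists of equal length, an entry for each row: "dp": the shift along the tool's x, y, z scaled (see below), a list of three; "rotation": the turn, a rotation vector about the tool's x, y, z scaled (see below), a list of three; "gripper": the opening, from 0 (shut) to 1 (fully open). A call has 1 to 10 rows; each row is the pose to reach, as a shift and turn from the pose commanded when the call began, along the tool's axes at that moment, turning the shorter way round; what a row does not reach only later rows make up. The controller multiplies each number of a shift by 0.75 m and each number of a turn by 180 degrees. A row lasts 1/12 s, in which the tool goes at most 41.7 mm and 7.16 degrees, less where a joint would pass 70% of its speed; a pose out of reach is approached as far as the arm can. A call with a number of a shift or a turn outside -1 to 1 is refused whole. A call with a gripper value outside its range is refused whole. The fingers move at their own pace and stop on an object; FORCE is the grip in N (left out, the last holds). Time passes only in rows, so rows that repeat a pose let the fingers close. It gives the time, the measured TCP pose, the force and the opening at its end, in the units of the state.
- status.get_obs(): the state, without advancing time (a new reading comes with each control period).
- get_image(name): name is "scene" or "side" or "wrist"; returns a dict with "pixels" (420x560x3 uint8, blue, green, red), "depth" (420x560 float32, m along the optical axis (not along the pixel's ray), 0 where there is no reading), "fx", "fy", "cx", "cy" (pixels), "D" ([k1, k2, p1, p2, k3] as OpenCV has them; the pictures are not rectified), "R" (3x3) and "t" (3): a world point X has camera coordinates R X + t. Camera axes: x right, y down, z forward; pixel columns grow to the right and rows downward; lengths in m; the calibration is good to about 2 mm. A picture is of the moment at which its call begins.
- job.job_done(): hands the job in, once; it reports no verdict.
The state is a dict: "time": time; "qpos": joint angles; "qvel": joint speeds; "joint_torque": joint torques, N m; "eef_pos": TCP position; "eef_rot": TCP orientation; "contact_force": force on the tool from outside, world axes, zero at the start; "ft_torque": the same for the moment, N m; "gripper_width": finger opening in m.
Only numpy, scipy, OpenCV 4.12 (cv2) and the standard library are available. Lean on these libraries where they do the work, as an engineer would, in place of code of your own. Each camera call takes 0.05 s, during which the arm holds its last target.

## Working session

There is one attempt and no reset: what is moved stays moved. The work goes in short steps, Python scripts to look and compute and a shell command to move; the robot and the scene stay as the last step left them, time stands still between calls to the robot, and variables do not carry over. Pictures are saved under pics/ and viewed, and the job is handed in when it is done.

```bash
ls; mkdir -p pics; python3 - <<'E'
from rig import status,get_image,robot
import cv2,numpy as np
o=status.get_obs()
for k,v in o.items(): print(k,np.round(v,4).tolist())
print(robot.hold_point_z)
import pickle
for n in("scene","side","wrist"):
    g=get_image(n); cv2.imwrite(f"pics/{n}0.png",g["pixels"]); pickle.dump(g,open(f"pics/{n}0.pkl","wb"))
    print(n,g["fx"],g["cx"],g["cy"],g["D"],np.round(-np.array(g["R"]).T@g["t"],3))
E
```

```text
pics
time 0.0
qpos [-1.2149, 0.3842, 0.0163, 1.3712, -0.0063, 1.3882, -0.0465]
qvel [0.0003, 0.0008, 0.0016, 0.0002, -0.0005, 0.0011, 0.0003]
joint_torque [-0.0, -62.7613, 0.8444, -37.18, 0.0167, 0.0145, -0.0]
eef_pos [0.2539, 0.5705, 0.1927]
eef_rot [[-0.9136, 0.4065, -0.0008], [0.4065, 0.9136, -0.0018], [0.0, -0.0019, -1.0]]
contact_force [-0.7021, 1.3738, 0.4072]
ft_torque [0.0841, 0.0208, -0.0172]
gripper_width 0.0855
-0.0187
scene 532.9876093500089 285.6944521198352 217.18688404519978 [-0.1902759  0.         0.         0.         0.       ] [ 1.093 -0.668  1.082]
side 393.6435537461311 279.39650664842935 215.55629890749108 [0.00599505 0.         0.         0.         0.        ] [0.446 0.61  0.692]
wrist 362.6068040734395 277.943445051931 210.25135929812842 [-0.05310951  0.          0.          0.          0.        ] [0.177 0.605 0.373]
```

View pics/scene0.png

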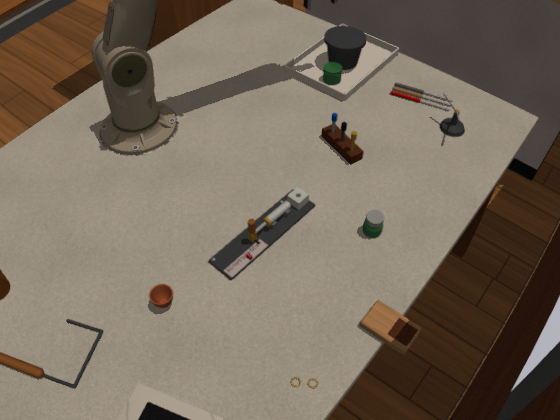

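View pics/side0.png

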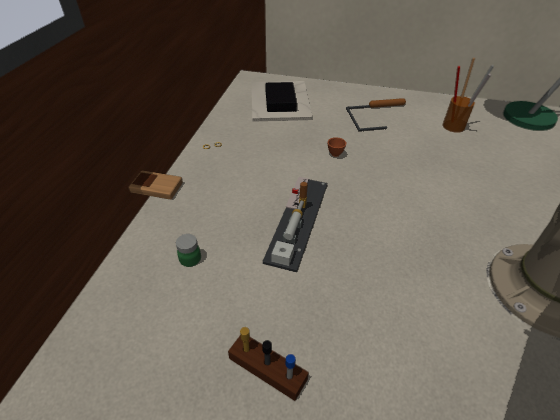

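View pics/wrist0.png

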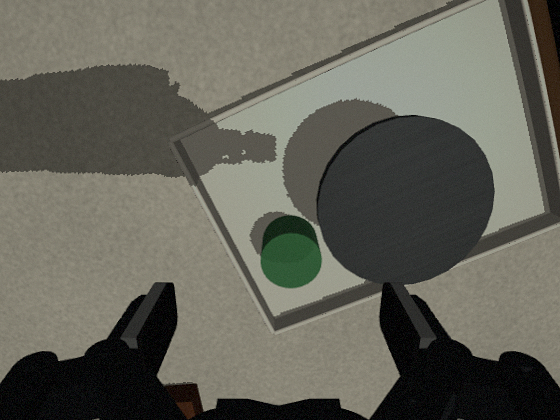

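The brass pin is the yellow-headed one, at scene (353,137) and side (245,333). The bore block is at scene (298,197) and side (283,252), and the grip at scene (252,230). I'll enlarge these.

```bash
python3 - <<'E'
import cv2
a=cv2.imread("pics/scene0.png");b=cv2.imread("pics/side0.png")
cv2.imwrite("pics/z1.png",cv2.resize(a[180:285,200:330],None,fx=6,fy=5.7,interpolation=cv2.INTER_CUBIC)[:600])
cv2.imwrite("pics/z2.png",cv2.resize(b[170:280,250:345],None,fx=5.4,fy=5.4,interpolation=cv2.INTER_CUBIC))
c=cv2.resize(a[100:170,310:380],None,fx=5.6,fy=5.6,interpolation=cv2.INTER_CUBIC)
d=cv2.resize(b[310:400,220:315],(392,392),interpolation=cv2.INTER_CUBIC)
cv2.imwrite("pics/z3.png",cv2.hconcat([c,d]))
E
```

```text
(no output)
```

View pics/z1.png

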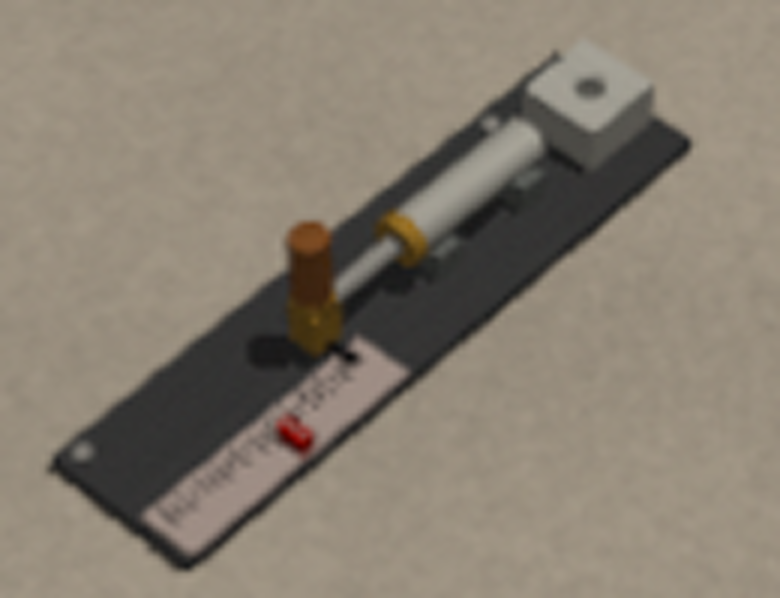

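View pics/z2.png

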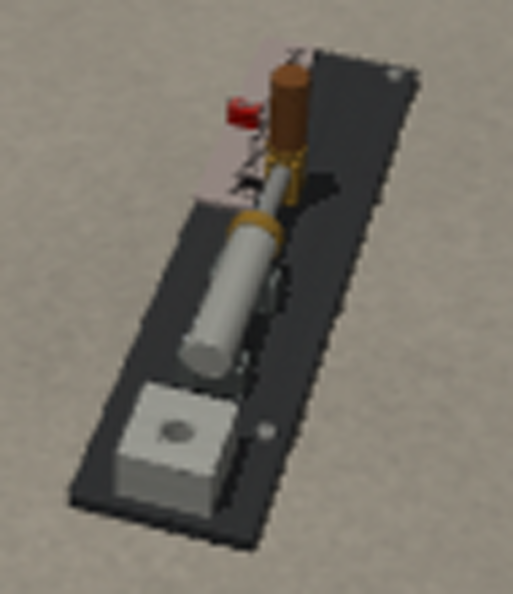

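View pics/z3.png

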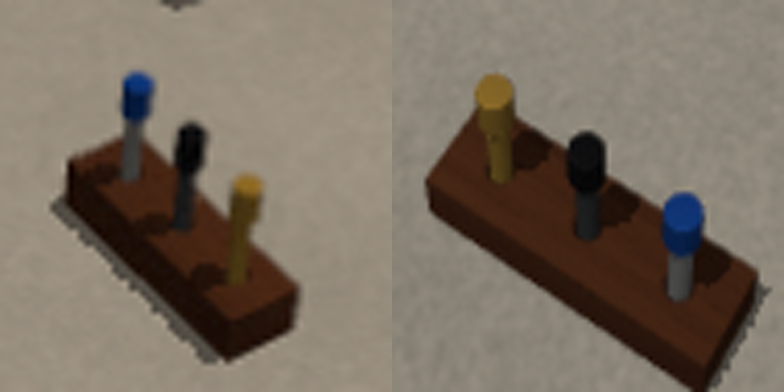

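```bash
cat > h.py <<'E'
import numpy as np,cv2,pickle
def ray(g,u,v):
    K=np.array([[g["fx"],0,g["cx"]],[0,g["fy"],g["cy"]],[0,0,1]])
    p=cv2.undistortPoints(np.array([[[u,v]]],float),K,np.array(g["D"]))[0,0]
    R=np.array(g["R"]);c=-R.T@np.array(g["t"]);d=R.T@np.array([p[0],p[1],1]);return c,d/np.linalg.norm(d)
def plane(g,u,v,z):
    c,d=ray(g,u,v);return c+d*(z-c[2])/d[2]
def tri(*r):
    A=sum(np.eye(3)-np.outer(d,d) for c,d in r);b=sum((np.eye(3)-np.outer(d,d))@c for c,d in r)
    return np.linalg.solve(A,b)
def load(n): return pickle.load(open(f"pics/{n}.pkl","rb"))
E
python3 - <<'E'
from h import *
S=load("scene0");D=load("side0")
def z(px,py,x0,y0,sx,sy): return (x0+(px+.5)/sx-.5,y0+(py+.5)/sy-.5)
s1=lambda a,b:z(a,b,200,180,6,5.7)
s2=lambda a,b:z(a,b,250,170,5.4,5.4)
s3=lambda a,b:z(a,b,310,100,5.6,5.6)
s4=lambda a,b:z(a,b,220,310,392/95,392/90)
pts={"bore":(s1(590,88),s2(176,431),.037),
"griptop":(s1(309,236),s2(290,77),.088),
"mark":(s1(297,426),s2(244,104),.0),
"brasstop":(s3(248,184),s4(494,91),.092),
"darktop":(s3(191,133),s4(587,148),.092),
"bluetop":(s3(138,81),s4(684,210),.092),
"cor+x+y":(s1(187,562),s2(275,45),.01),
"cor+x-y":(s1(54,463),s2(418,72),.01),
"cor-x+y":(s1(690,142),s2(72,493),.01),
"cor-x-y":(s1(556,56),s2(253,546),.01),
"pointer":(s1(354,357),s2(236,190),.0185)}
for k,(a,b,h) in pts.items():
    print(k,np.round(tri(ray(S,*a),ray(D,*b)),4),np.round(plane(S,*a,h)[:2],4),np.round(plane(D,*b,h)[:2],4))
E
```

```text
bore [0.5659 0.0618 0.0374] [0.5651 0.0619] [0.5666 0.0619]
griptop [ 0.5548 -0.1074  0.0886] [ 0.5536 -0.1072] [ 0.5556 -0.1075]
mark [ 0.5837 -0.1533  0.0284] [ 0.5697 -0.1395] [ 0.5899 -0.1857]
brasstop [0.495  0.2909 0.0935] [0.5747 0.2991] [0.4221 0.2583]
darktop [0.4546 0.3063 0.0961] [0.5319 0.3123] [0.3832 0.2729]
bluetop [0.4151 0.3226 0.0998] [0.4889 0.328 ] [0.3446 0.2883]
cor+x+y [ 0.5834 -0.2232  0.0091] [ 0.5852 -0.2233] [ 0.5821 -0.223 ]
cor+x-y [ 0.5091 -0.2201  0.0092] [ 0.5104 -0.2203] [ 0.5084 -0.2197]
cor-x+y [0.6053 0.0821 0.01  ] [0.6054 0.0821] [0.6052 0.082 ]
cor-x-y [0.5272 0.0886 0.008 ] [0.5275 0.087 ] [0.5276 0.0906]
pointer [ 0.5751 -0.1057  0.0177] [ 0.5734 -0.1067] [ 0.5768 -0.1035]
```

```bash
python3 - <<'E'
from h import *
S=load("scene0");D=load("side0")
def z(px,py,x0,y0,sx,sy): return (x0+(px+.5)/sx-.5,y0+(py+.5)/sy-.5)
s3=lambda a,b:z(a,b,310,100,5.6,5.6)
s4=lambda a,b:z(a-392,b,220,310,392/95,392/90)
for k,a,b,h in [("brass",s3(248,184),s4(494,91),.092),("dark",s3(191,133),s4(587,148),.092),("blue",s3(138,81),s4(684,210),.092),("brassbase",s3(237,281),s4(502,180),.03)]:
    print(k,np.round(tri(ray(S,*a),ray(D,*b)),4),np.round(plane(S,*a,h)[:2],4),np.round(plane(D,*b,h)[:2],4))
# gauge
bx=np.array([.5659,.0618]);gx=np.array([.5546,-.1074]);d=gx-bx;print("len",np.linalg.norm(d),"ang",np.degrees(np.arctan2(d[1],d[0])))
for n,g in(("scene",S),("side",D)):
    p=g["pixels"].astype(int);m=(p[...,2]>130)&(p[...,1]<50)&(p[...,0]<60)
    if n=="scene": m[:,330:]=0;m[:180]=0;m[285:]=0
    else: m[:170]=0;m[280:]=0
    ys,xs=np.nonzero(m);print(n,len(xs),xs.mean(),ys.mean(),plane(g,xs.mean(),ys.mean(),.02).round(4))
E
```

```text
brass [0.5761 0.2974 0.0939] [0.5747 0.2991] [0.5768 0.2966]
dark [0.5334 0.3109 0.0937] [0.5319 0.3123] [0.5341 0.3103]
blue [0.4909 0.3257 0.0945] [0.4889 0.328 ] [0.4916 0.3247]
brassbase [0.5759 0.2997 0.0259] [0.5778 0.2959] [0.5751 0.3016]
len 0.16957691470244407 ang -93.82081736509275
scene 2 250.0 256.0 [ 0.5842 -0.1516  0.02  ]
side 2 295.5 190.0 [ 0.5829 -0.1587  0.02  ]
```

```bash
python3 -m inch '{"dp":[[-0.54,-0.158,0],[-0.54,-0.158,0],[-0.54,-0.158,0],[-0.54,-0.158,0],[-0.54,-0.158,0],[-0.54,-0.158,0],[-0.54,-0.158,0],[-0.54,-0.158,0],[-0.54,-0.158,0],[-0.54,-0.158,0]],"rotation":[[0,0,-0.0317],[0,0,-0.0317],[0,0,-0.0317],[0,0,-0.0317],[0,0,-0.0317],[0,0,-0.0317],[0,0,-0.0317],[0,0,-0.0317],[0,0,-0.0317],[0,0,-0.0317]],"gripper":[0.6,0.6,0.6,0.6,0.6,0.6,0.6,0.6,0.6,0.6]}' 40
```

```text
time: 0.98
eef_pos: [0.573, 0.2999, 0.1935]
eef_rot: [[-0.95, 0.313, -0.0], [0.313, 0.95, -0.0], [0.0, -0.0, -1.0]]
contact_force: [0.6, 1.2, -0.4]
gripper_width: 0.0511
```

```bash
python3 -m inch '{"dp":[[0,0,0],[0,0,0]],"rotation":[[0,0,0],[0,0,0]],"gripper":[0.6,0.6]}'
python3 - <<'E'
from rig import status,get_image
import cv2,numpy as np,pickle
o=status.get_obs();print(np.round(o["eef_pos"],4),np.round(o["eef_rot"],4).tolist(),np.round(o["qpos"],2))
g=get_image("wrist");cv2.imwrite("pics/w1.png",g["pixels"]);pickle.dump(g,open("pics/w1.pkl","wb"))
E
```

```text
time: 1.15
eef_pos: [0.5741, 0.2975, 0.1929]
eef_rot: [[-0.947, 0.32, -0.0], [0.32, 0.947, -0.002], [-0.0, -0.002, -1.0]]
contact_force: [-0.7, 0.4, -0.4]
gripper_width: 0.0511
[0.5741 0.2975 0.1929] [[-0.9474, 0.32, -0.0002], [0.32, 0.9474, -0.0021], [-0.0005, -0.0021, -1.0]] [-0.66  0.43  0.19  1.31 -0.08  1.41  0.77]
```

View pics/w1.png

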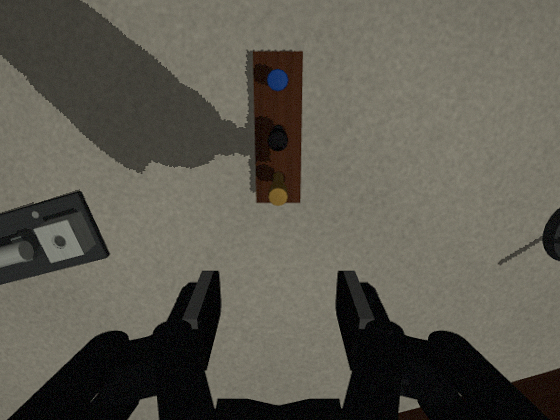

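The wrist view shows the brass head at (278,197), with the rack vertical and well aligned. The head lies near the optical axis, so I'll check the camera geometry.

```bash
python3 - <<'E'
from h import *
g=load("w1");print("cam",(-np.array(g["R"]).T@g["t"]).round(4));print(np.array(g["R"]).round(3))
for u,v in[(278,197),(278,140),(278,79)]: print(plane(g,u,v,.092).round(4))
print(plane(g,60,241,.037).round(4),g["depth"][197,278],g["depth"][241,60])
E
```

```text
cam [0.4938 0.3247 0.3734]
[[ 0.32   0.947 -0.001]
 [ 0.894 -0.302  0.33 ]
 [ 0.313 -0.107 -0.944]]
[0.5762 0.2965 0.092 ]
[0.5326 0.3112 0.092 ]
[0.4902 0.3255 0.092 ]
[0.5651 0.0618 0.037 ] 0.29408124 0.37719774
```

Wrist, scene and side all put the pin at (0.576, 0.297) within 2 mm. I'll descend and grasp.

```bash
python3 -m inch '{"dp":[[-0.003,0,0.05],[-0.003,0,0.1],[-0.003,0,0.14],[-0.003,0,0.174],[-0.003,0,0.174],[-0.003,0,0.174],[-0.003,0,0.174],[-0.003,0,0.174],[-0.003,0,0.174],[-0.003,0,0.174]],"rotation":[[0,0,0],[0,0,0],[0,0,0],[0,0,0],[0,0,0],[0,0,0],[0,0,0],[0,0,0],[0,0,0],[0,0,0]],"gripper":[0.6,0.6,0.6,0.6,0.6,0.6,0,0,0,0]}' 40
python3 -m inch '{"dp":[[0,0,0],[0,0,0],[0,0,0]],"rotation":[[0,0,0],[0,0,0],[0,0,0]],"gripper":[0,0,0]}'
```

```text
time: 2.03
eef_pos: [0.5749, 0.3014, 0.0649]
eef_rot: [[-0.95, 0.314, 0.002], [0.314, 0.95, 0.001], [-0.002, 0.002, -1.0]]
contact_force: [0.3, 0.2, 1.3]
gripper_width: 0.0029
time: 2.28
eef_pos: [0.5741, 0.3008, 0.0634]
eef_rot: [[-0.949, 0.314, 0.0], [0.314, 0.949, 0.0], [-0.0, 0.0, -1.0]]
contact_force: [-0.4, -0.1, 0.2]
gripper_width: -0.0002
```

The opening reads zero, so nothing is gripped. I'll look before doing anything else.

```bash
python3 - <<'E'
from rig import status,get_image
import cv2,numpy as np,pickle
o=status.get_obs();print(np.round(o["eef_pos"],4),np.round(o["eef_rot"],4).tolist(),np.round(o["contact_force"],2))
a=[]
for n in("wrist","scene","side"):
    g=get_image(n);cv2.imwrite(f"pics/{n}2.png",g["pixels"]);pickle.dump(g,open(f"pics/{n}2.pkl","wb"));a.append(g["pixels"])
c=cv2.resize(a[1][90:180,300:390],(396,396),interpolation=cv2.INTER_CUBIC)
d=cv2.resize(a[2][280:400,200:320],(396,396),interpolation=cv2.INTER_CUBIC)
cv2.imwrite("pics/z4.png",cv2.hconcat([c,d]))
E
```

```text
[0.5741 0.3008 0.0634] [[-0.9495, 0.3139, 0.0001], [0.3139, 0.9495, 0.0001], [-0.0001, 0.0002, -1.0]] [-0.38 -0.09  0.17]
```

View pics/z4.png

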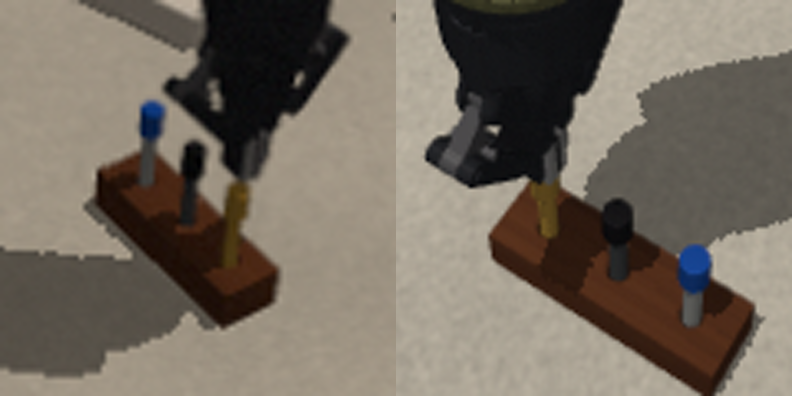

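View pics/wrist2.png

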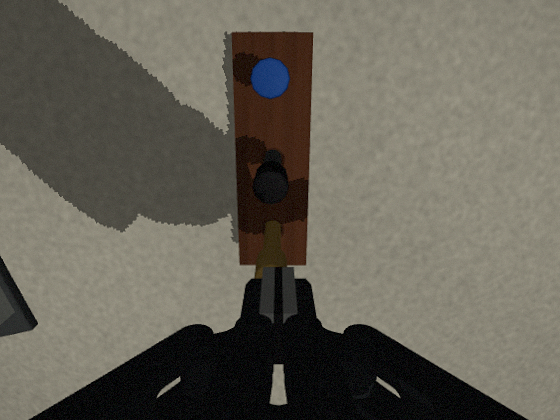

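```bash
python3 - <<'E'
from h import *
S=load("scene2");D=load("side2");W=load("wrist2")
print("tip",tri(ray(S,355,128.5),ray(D,248,334.5)).round(4))
for n,g in(("scene",S),("side",D),("wrist",W)):
    d=g["depth"]; print(n,-(np.array(g["R"]).T@g["t"]).round(4))
def pt(g,u,v):
    c,r=ray(g,u,v);z=np.array(g["R"])[2]@r;return c+r*g["depth"][v,u]/z
for u,v in [(354,133),(354,134),(353,138),(355,128),(355,125),(353,145)]: print("S",u,v,S["pixels"][v,u],pt(S,u,v).round(4))
for u,v in [(246,340),(247,337),(248,334),(248,331),(246,345)]: print("D",u,v,D["pixels"][v,u],pt(D,u,v).round(4))
for u,v in [(270,280),(285,280),(262,270),(272,250),(278,270)]: print("W",u,v,W["pixels"][v,u],pt(W,u,v).round(4))
E
python3 - <<'E'
import cv2
w=cv2.imread("pics/wrist2.png");cv2.imwrite("pics/z5.png",cv2.resize(w[210:330,210:340],None,fx=5,fy=5,interpolation=cv2.INTER_CUBIC))
E
```

```text
tip [0.5696 0.3068 0.0988]
scene [ 1.0929 -0.6685  1.0818]
side [0.4458 0.6101 0.6924]
wrist [0.4935 0.327  0.244 ]
S 354 133 [19 59 80] [0.5772 0.2956 0.0939]
S 354 134 [23 69 94] [0.5797 0.2917 0.0944]
S 353 138 [19 54 73] [0.578  0.2923 0.0781]
S 355 128 [41 43 43] [0.5786 0.2947 0.1137]
S 355 125 [33 35 35] [0.5778 0.294  0.1245]
S 353 145 [18 53 73] [0.5782 0.2976 0.0476]
D 246 340 [27 68 89] [0.5729 0.3031 0.0733]
D 247 337 [25 63 81] [0.5712 0.3015 0.0814]
D 248 334 [43 66 77] [0.57   0.2989 0.0873]
D 248 331 [60 62 63] [0.5661 0.3073 0.1136]
D 246 345 [28 69 89] [0.5748 0.3008 0.0504]
W 270 280 [47 48 47] [0.5629 0.3009 0.1165]
W 285 280 [41 45 48] [0.5648 0.3066 0.1165]
W 262 270 [38 57 66] [0.5617 0.2975 0.1084]
W 272 250 [16 43 52] [0.5686 0.2992 0.0763]
W 278 270 [ 9 15 11] [0.5645 0.3037 0.1071]
```

View pics/z5.png

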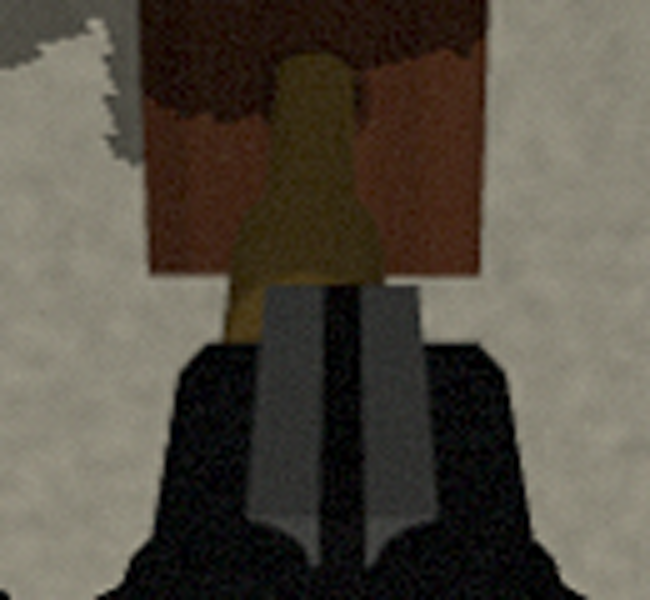

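All three cameras agree that the real fingertips are at z ≈ 0.103, while the reported TCP z is 0.063. The xy agrees. So the true tips sit about 40 mm behind the reported TCP, and the fingers closed just above the head. The pin is untouched. I'll open, correct the xy, and re-measure before descending further.

```bash
python3 -m inch '{"dp":[[0,0,-0.03],[-0.004,-0.004,-0.03],[-0.004,-0.004,-0.03],[-0.004,-0.004,-0.03],[-0.004,-0.004,-0.03],[-0.004,-0.004,-0.03]],"rotation":[[0,0,0],[0,0,0],[0,0,0],[0,0,0],[0,0,0],[0,0,0]],"gripper":[0.4,0.4,0.4,0.4,0.4,0.4]}' 40
python3 - <<'E'
from rig import status,get_image
import cv2,numpy as np,pickle
from h import *
o=status.get_obs();print(np.round(o["eef_pos"],4),o["gripper_width"])
g=get_image("wrist");cv2.imwrite("pics/w3.png",g["pixels"]);pickle.dump(g,open("pics/w3.pkl","wb"))
def pt(g,u,v):
    c,r=ray(g,u,v);z=np.array(g["R"])[2]@r;return c+r*g["depth"][v,u]/z
E
```

```text
time: 2.93
eef_pos: [0.5754, 0.2969, 0.0848]
eef_rot: [[-0.95, 0.314, -0.001], [0.314, 0.95, -0.001], [0.001, -0.001, -1.0]]
contact_force: [1.0, -0.2, -0.5]
gripper_width: 0.0343
[0.5754 0.2969 0.0848] 0.0343320639330449
```

View pics/w3.png

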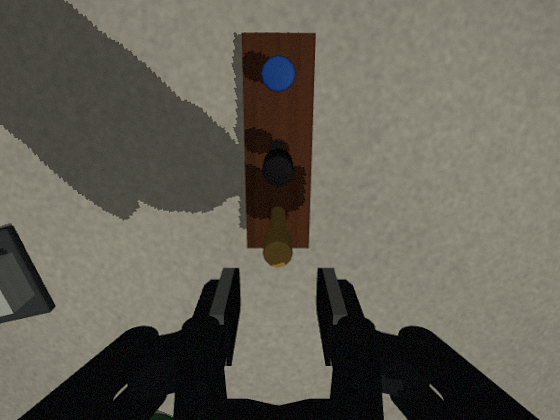

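The pin head is centred between the pads, (278,252) against pad inner edges at 238 and 318. I'll descend in two stages.

```bash
python3 -m inch '{"dp":[[0,0,0.02],[0,0,0.04],[0,0,0.055],[0,0,0.055]],"rotation":[[0,0,0],[0,0,0],[0,0,0],[0,0,0]],"gripper":[0.4,0.4,0.4,0.4]}' 40
python3 - <<'E'
from rig import get_image
import cv2
a=get_image("scene")["pixels"];b=get_image("side")["pixels"]
cv2.imwrite("pics/z6.png",cv2.hconcat([cv2.resize(a[90:180,300:390],(396,396),interpolation=2),cv2.resize(b[280:400,200:320],(396,396),interpolation=2)]))
E
```

```text
time: 3.32
eef_pos: [0.5739, 0.2961, 0.0411]
eef_rot: [[-0.95, 0.313, -0.005], [0.313, 0.95, -0.003], [0.004, -0.004, -1.0]]
contact_force: [-1.2, -0.1, -0.4]
gripper_width: 0.0344
```

View pics/z6.png

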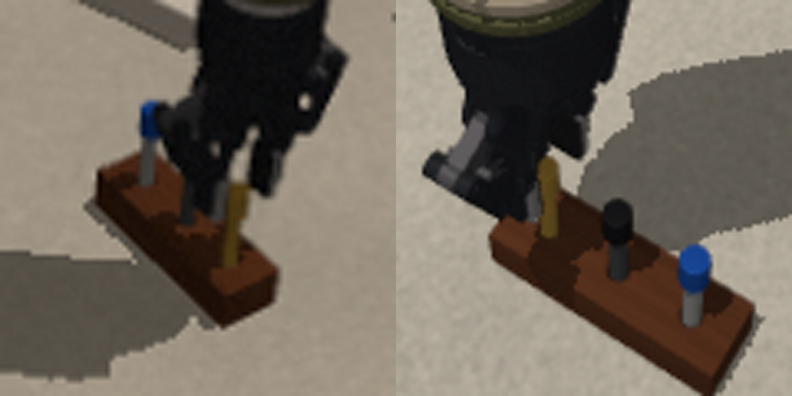

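The fingers now straddle the head with no contact, and the tips are still well above the rack. I'll go 18 mm lower and close.

```bash
python3 -m inch '{"dp":[[0,0,0.012],[0.0,0,0.024],[0,0,0.024],[0,0,0.024],[0,0,0.024],[0,0,0.024],[0,0,0.024],[0,0,0.024]],"rotation":[[0,0,0],[0,0,0],[0,0,0],[0,0,0],[0,0,0],[0,0,0],[0,0,0],[0,0,0]],"gripper":[0.4,0.4,0.4,0,0,0,0,0]}' 40
python3 - <<'E'
from rig import get_image,status
import cv2
print(status.get_obs()["gripper_width"])
a=get_image("scene")["pixels"];b=get_image("side")["pixels"]
cv2.imwrite("pics/z7.png",cv2.hconcat([cv2.resize(a[90:180,300:390],(396,396),interpolation=2),cv2.resize(b[280:400,200:320],(396,396),interpolation=2)]))
E
```

```text
time: 4.08
eef_pos: [0.5761, 0.2971, 0.0267]
eef_rot: [[-0.95, 0.314, 0.0], [0.314, 0.95, 0.0], [-0.0, 0.0, -1.0]]
contact_force: [-0.5, -0.6, 0.4]
gripper_width: 0.0148
0.014788045494622306
```

View pics/z7.png

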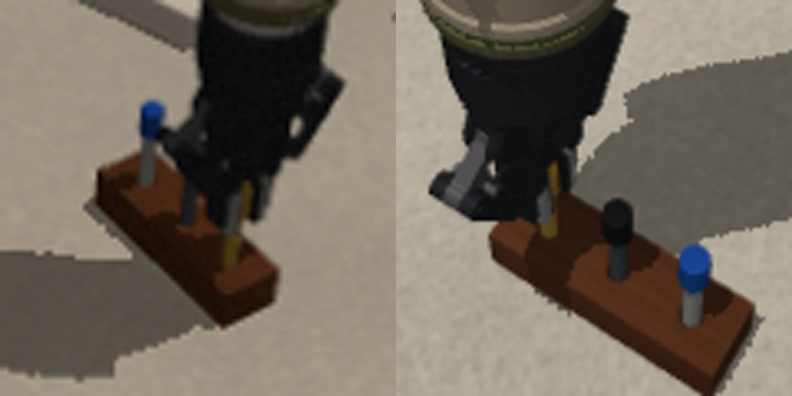

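Gripped, opening 14.8 mm on the 16 mm head. I'll lift, then carry the pin over the bore.

```bash
python3 -m inch '{"dp":[[0,0,-0.03],[0,0,-0.07],[0,0,-0.1],[0,0,-0.12],[-0.0853,-0.3022,-0.12],[-0.0853,-0.3022,-0.12],[-0.0853,-0.3022,-0.12],[-0.0853,-0.3022,-0.12],[-0.0853,-0.3022,-0.12],[-0.0853,-0.3022,-0.12]],"rotation":[[0,0,0],[0,0,0],[0,0,0],[0,0,0],[0,0,0],[0,0,0],[0,0,0],[0,0,0],[0,0,0],[0,0,0]],"gripper":[0,0,0,0,0,0,0,0,0,0]}' 60
python3 -m inch '{"dp":[[0,0,0],[0,0,0],[0,0,0],[0,0,0]],"rotation":[[0,0,0],[0,0,0],[0,0,0],[0,0,0]],"gripper":[0,0,0,0]}'
python3 - <<'E'
from rig import get_image,status
import cv2,pickle,numpy as np
o=status.get_obs();print(o["eef_pos"],o["gripper_width"])
I=[]
for n in("scene","side","wrist"):
    g=get_image(n);pickle.dump(g,open(f"pics/{n}8.pkl","wb"));I.append(g["pixels"])
cv2.imwrite("pics/w8.png",I[2])
cv2.imwrite("pics/z8.png",cv2.hconcat([cv2.resize(I[0][130:230,250:350],(400,400),interpolation=2),cv2.resize(I[1][150:270,230:350],(400,400),interpolation=2)]))
E
```

```text
time: 5.02
eef_pos: [0.5652, 0.0563, 0.1169]
eef_rot: [[-0.948, 0.318, 0.001], [0.318, 0.948, -0.002], [-0.001, -0.001, -1.0]]
contact_force: [1.3, -0.9, -0.1]
gripper_width: 0.0143
time: 5.35
eef_pos: [0.5655, 0.0638, 0.1164]
eef_rot: [[-0.95, 0.311, -0.0], [0.311, 0.95, 0.001], [0.0, 0.001, -1.0]]
contact_force: [-0.1, -0.0, -0.8]
gripper_width: 0.0143
[0.56552618 0.06376777 0.11637487] 0.01433245787131656
```

View pics/z8.png

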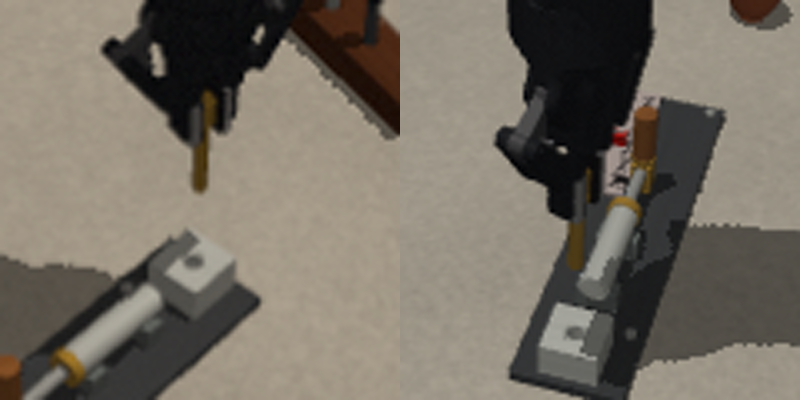

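View pics/w8.png

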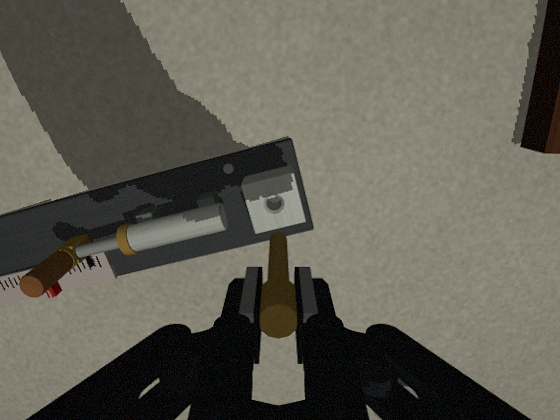

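```bash
python3 - <<'E'
from h import *
S=load("scene8");D=load("side8");W=load("wrist8")
for g,n,u0,v0,w,h in((S,"s8",285,165,40,45),(D,"d8",265,205,40,60),(W,"ww8",240,180,70,70)):
    cv2.imwrite(f"pics/{n}.png",cv2.resize(g["pixels"][v0:v0+h,u0:u0+w],None,fx=8,fy=8,interpolation=cv2.INTER_CUBIC))
a=[cv2.imread(f"pics/{n}.png") for n in("s8","d8")]
H=max(x.shape[0] for x in a)
cv2.imwrite("pics/sd8.png",cv2.hconcat([cv2.copyMakeBorder(x,0,H-x.shape[0],0,0,0) for x in a]))
print("bore wrist",plane(W,275,204,.037).round(4))
E
```

```text
bore wrist [0.5657 0.0611 0.037 ]
```

View pics/sd8.png

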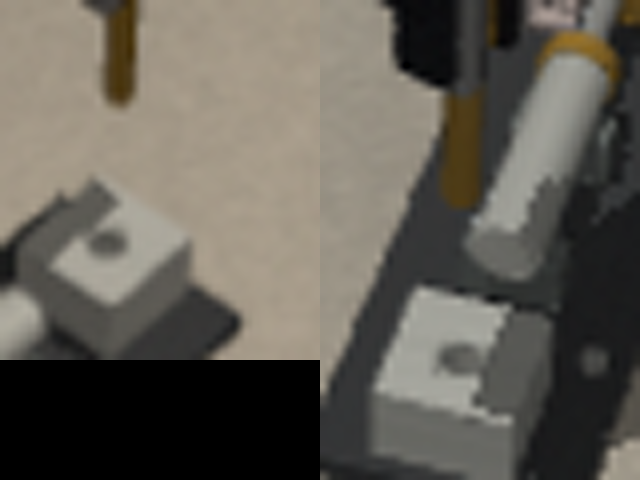

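View pics/ww8.png

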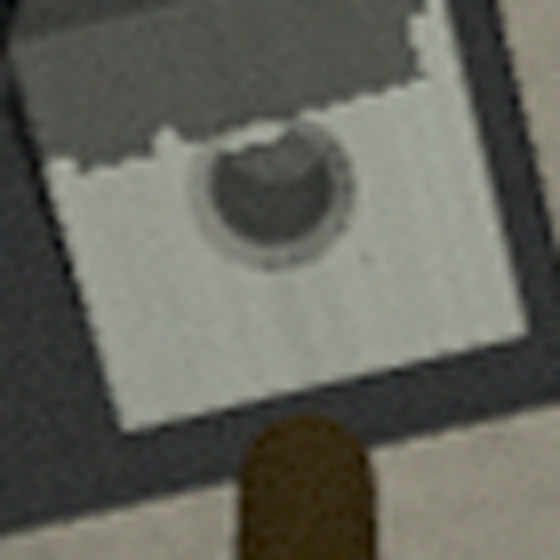

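```bash
python3 - <<'E'
from h import *
S=load("scene8");D=load("side8");W=load("wrist8")
print("bore",plane(W,273.9,203.7,.037).round(4),plane(S,285+108/8-.44,165+243/8-.44,.037).round(4),plane(D,265+140.5/8-.44,205+358/8-.44,.037).round(4))
r=[ray(S,299.4,176.7),ray(D,282.1,229.2),ray(W,278.1,234.8)]
print("foot",tri(*r).round(4),tri(*r[:2]).round(4))
for g,u,v in((S,299.4,176.7),(D,282.1,229.2),(W,278.1,234.8)): print(plane(g,u,v,.1017).round(4))
E
```

```text
bore [0.5652 0.0603 0.037 ] [0.5652 0.0624 0.037 ] [0.5668 0.0616 0.037 ]
foot [0.5652 0.0647 0.1038] [0.5662 0.065  0.1046]
[0.5638 0.0669 0.1017]
[0.5675 0.0627 0.1017]
[0.5641 0.064  0.1017]
```

```bash
python3 -m inch '{"dp":[[-0.002,-0.0037,0.03],[-0.002,-0.0037,0.06],[-0.002,-0.0037,0.076],[-0.002,-0.0037,0.076],[-0.002,-0.0037,0.076],[-0.002,-0.0037,0.076]],"rotation":[[0,0,0],[0,0,0],[0,0,0],[0,0,0],[0,0,0],[0,0,0]],"gripper":[0,0,0,0,0,0]}' 60
python3 - <<'E'
from rig import get_image,status
import cv2,pickle,numpy as np
o=status.get_obs();print(o["eef_pos"])
I=[]
for n,u0,v0,w in(("scene",280,165,45),("side",260,210,60),("wrist",240,190,90)):
    g=get_image(n);pickle.dump(g,open(f"pics/{n}9.pkl","wb"));I.append(cv2.resize(g["pixels"][v0:v0+w,u0:u0+w],(266,266),interpolation=2))
cv2.imwrite("pics/z9.png",cv2.hconcat(I))
E
```

```text
time: 6.0
eef_pos: [0.5669, 0.059, 0.0605]
eef_rot: [[-0.95, 0.313, 0.001], [0.313, 0.95, 0.0], [-0.001, 0.001, -1.0]]
contact_force: [-0.3, -0.3, 1.1]
gripper_width: 0.0138
[0.56687551 0.05900473 0.06052524]
```

View pics/z9.png

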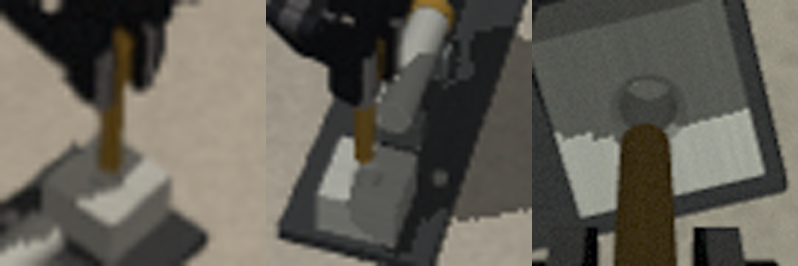

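```bash
python3 - <<'E'
from h import *
from rig import status
S=load("scene9");D=load("side9");W=load("wrist9")
print(status.get_obs()["eef_pos"].round(4) if hasattr(status.get_obs()["eef_pos"],'round') else status.get_obs()["eef_pos"])
for g,n,u0,v0,w,h in((S,"s9",285,175,35,35),(D,"d9",265,220,40,45),(W,"ww9",250,205,60,60)):
    cv2.imwrite(f"pics/{n}.png",cv2.resize(g["pixels"][v0:v0+h,u0:u0+w],(400,400*h//w),interpolation=cv2.INTER_CUBIC))
a=[cv2.imread(f"pics/{n}.png") for n in("s9","d9")]
H=max(x.shape[0] for x in a)
cv2.imwrite("pics/sd9.png",cv2.hconcat([cv2.convertScaleAbs(cv2.copyMakeBorder(x,0,H-x.shape[0],0,0,0),alpha=1.6) for x in a]))
print(plane(W,278.9,224.5,.037),plane(W,278.6,236,.0455))
E
```

```text
[0.567  0.0588 0.0607]
[0.56334362 0.0605676  0.037     ] [0.56697015 0.05915087 0.0455    ]
```

View pics/sd9.png

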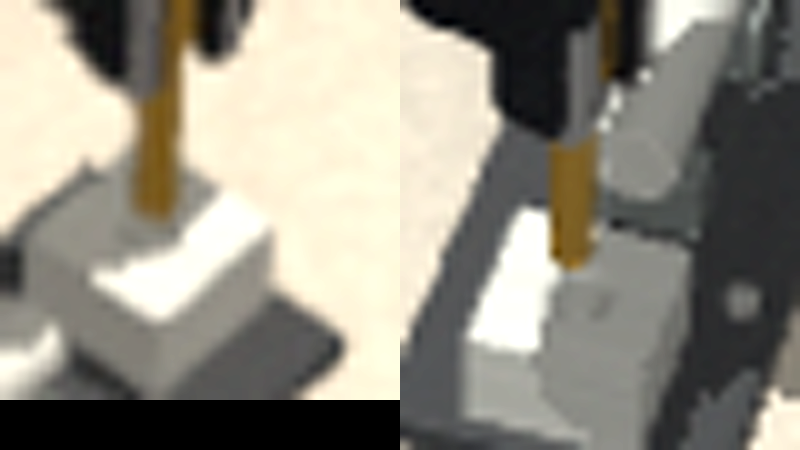

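View pics/ww9.png

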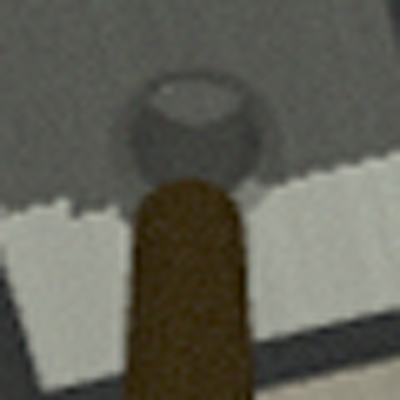

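```bash
python3 - <<'E'
from h import *
S=load("scene9");D=load("side9");W=load("wrist9")
for z in(.0455,):
  print("foot",plane(S,297.9,192.8,z)[:2],plane(D,281.8,245.5,z)[:2],plane(W,277.8,237.3,z)[:2])
print("tri",tri(ray(S,297.9,192.8),ray(D,281.8,245.5)))
print("bore",plane(W,279,224.8,.037)[:2])
E
```

```text
foot [0.56471946 0.06190815] [0.56837823 0.05832672] [0.5676119  0.05844429]
tri [0.56705167 0.06019952 0.04829152]
bore [0.5635482  0.06056401]
```

```bash
python3 -m inch '{"dp":[[0.0036,0.0019,0],[0.0036,0.0019,0],[0.0036,0.0019,0.004],[0.0036,0.0019,0.008],[0.0036,0.0019,0.012],[0.0036,0.0019,0.012]],"rotation":[[0,0,0],[0,0,0],[0,0,0],[0,0,0],[0,0,0],[0,0,0]],"gripper":[0,0,0,0,0,0]}' 60
```

```text
time: 6.65
eef_pos: [0.5634, 0.0606, 0.0495]
eef_rot: [[-0.949, 0.314, -0.001], [0.314, 0.949, -0.0], [0.001, -0.001, -1.0]]
contact_force: [-1.3, -0.2, -0.8]
gripper_width: 0.014
```

```bash
python3 -m inch '{"dp":[[0,0,0.003],[0,0,0.006],[0,0,0.006]],"rotation":[[0,0,0],[0,0,0],[0,0,0]],"gripper":[0,0,0]}' 60
```

```text
time: 6.9
eef_pos: [0.5637, 0.0607, 0.0454]
eef_rot: [[-0.949, 0.314, -0.001], [0.314, 0.949, -0.0], [0.001, -0.0, -1.0]]
contact_force: [0.5, -0.8, 0.1]
gripper_width: 0.0139
```

The foot is about 6 mm below the mouth with no force on it. I'll continue down.

```bash
python3 -m inch '{"dp":[[0,0,0.004],[0,0,0.008],[0,0,0.012],[0,0,0.012]],"rotation":[[0,0,0],[0,0,0],[0,0,0],[0,0,0]],"gripper":[0,0,0,0]}' 60
```

```text
time: 7.23
eef_pos: [0.5635, 0.0607, 0.0361]
eef_rot: [[-0.949, 0.314, -0.001], [0.314, 0.949, -0.0], [0.001, -0.001, -1.0]]
contact_force: [-0.3, -1.3, -0.5]
gripper_width: 0.0143
```

```bash
python3 -m inch '{"dp":[[0,0,0.003],[0,0,0.006],[0,0,0.009],[0,0,0.009]],"rotation":[[0,0,0],[0,0,0],[0,0,0],[0,0,0]],"gripper":[0,0,0,0]}' 60
python3 - <<'E'
from rig import get_image
import cv2
a=get_image("scene")["pixels"];b=get_image("side")["pixels"]
cv2.imwrite("pics/z10.png",cv2.hconcat([cv2.resize(a[150:220,260:330],(396,396),interpolation=2),cv2.resize(b[180:280,240:340],(396,396),interpolation=2)]))
E
```

```text
time: 7.57
eef_pos: [0.5636, 0.0607, 0.0296]
eef_rot: [[-0.949, 0.314, -0.001], [0.314, 0.949, -0.0], [0.001, -0.0, -1.0]]
contact_force: [0.0, 0.1, -0.1]
gripper_width: 0.014
```

View pics/z10.png

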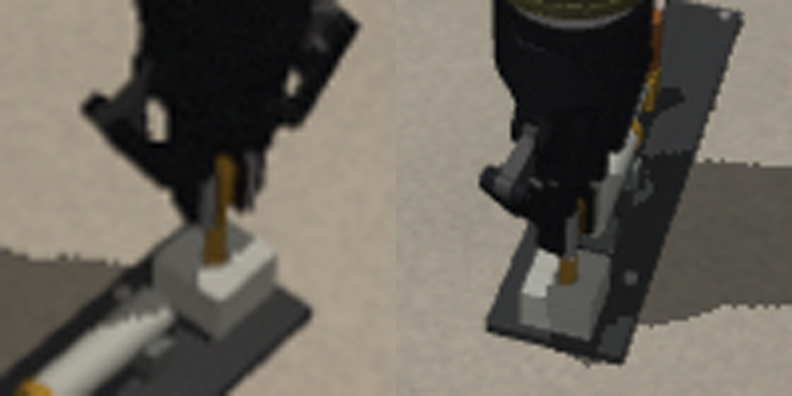

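It's in. Now I'll feel for the bottom in small steps.

```bash
python3 -m inch '{"dp":[[0,0,0.002],[0,0,0.003],[0,0,0.003]],"rotation":[[0,0,0],[0,0,0],[0,0,0]],"gripper":[0,0,0]}' 60
```

```text
time: 7.92
eef_pos: [0.565, 0.0608, 0.0292]
eef_rot: [[-0.949, 0.314, 0.002], [0.314, 0.949, 0.0], [-0.002, 0.001, -1.0]]
contact_force: [-2.1, -0.0, 7.8]
gripper_width: 0.0139
```

```bash
python3 -m inch '{"dp":[[0,0,0.002],[0,0,0.003],[0,0,0.003]],"rotation":[[0,0,0],[0,0,0],[0,0,0]],"gripper":[0,0,0]}' 60
```

```text
time: 8.17
eef_pos: [0.5664, 0.0607, 0.0289]
eef_rot: [[-0.949, 0.314, 0.005], [0.314, 0.949, 0.001], [-0.004, 0.002, -1.0]]
contact_force: [-4.0, -1.5, 20.0]
gripper_width: 0.014
```

The pin bottoms at TCP z = 0.029, so the foot is at about 0.015, as expected for fully home. I'll relieve the push, open and retreat.

```bash
python3 -m inch '{"dp":[[0,0,-0.004],[0,0,-0.004],[0,0,-0.004],[0,0,-0.004],[0,0,-0.004],[0,0,-0.03],[0,0,-0.07],[0,0,-0.11],[0,0,-0.14],[0,0,-0.14]],"rotation":[[0,0,0],[0,0,0],[0,0,0],[0,0,0],[0,0,0],[0,0,0],[0,0,0],[0,0,0],[0,0,0],[0,0,0]],"gripper":[0,0.5,0.5,0.5,0.5,0.5,0.5,0.5,0.5,0.5]}' 60
python3 - <<'E'
from rig import get_image,status
import cv2,pickle
o=status.get_obs();print(o["eef_pos"],o["gripper_width"])
I=[]
for n in("scene","side","wrist"):
    g=get_image(n);pickle.dump(g,open(f"pics/{n}11.pkl","wb"));I.append(g["pixels"])
cv2.imwrite("pics/w11.png",I[2])
cv2.imwrite("pics/z11.png",cv2.hconcat([cv2.resize(I[0][170:290,200:320],(400,400),interpolation=2),cv2.resize(I[1][160:280,230:350],(400,400),interpolation=2)]))
E
```

```text
time: 9.0
eef_pos: [0.5669, 0.0611, 0.1359]
eef_rot: [[-0.949, 0.314, 0.008], [0.314, 0.949, 0.002], [-0.007, 0.004, -1.0]]
contact_force: [0.7, -0.4, 0.5]
gripper_width: 0.0429
[0.56694028 0.06105406 0.13585594] 0.04288304159271889
```

View pics/z11.png

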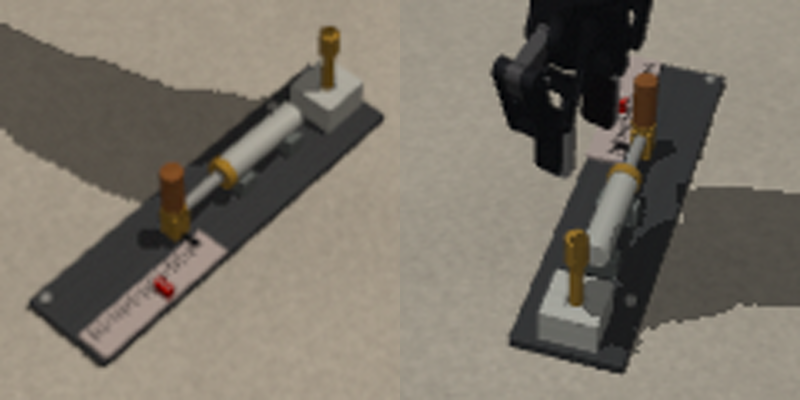

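View pics/w11.png

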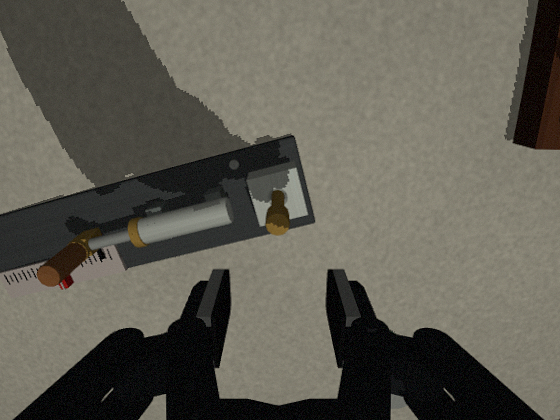

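The brass pin stands upright in the bore at side (576,265) and scene (330,60), released. Next I'll move above the grip, turning so that the jaws run along the gauge and the wrist camera is on the pointer side.

```bash
python3 -m inch '{"dp":[[-0.0548,-0.2183,0],[-0.0548,-0.2183,0],[-0.0548,-0.2183,0],[-0.0548,-0.2183,0],[-0.0548,-0.2183,0],[-0.0548,-0.2183,0],[-0.0548,-0.2183,0],[-0.0548,-0.2183,0],[-0.0548,-0.2183,0],[-0.0548,-0.2183,0]],"rotation":[[0,0,0.38],[0,0,0.38],[0,0,0.38],[0,0,0.38],[0,0,0.38],[0,0,0.38],[0,0,0.38],[0,0,0.38],[0,0,0.38],[0,0,0.38]],"gripper":[0.5,0.5,0.5,0.5,0.5,0.5,0.5,0.5,0.5,0.5]}' 60
python3 -m inch '{"dp":[[0,0,0],[0,0,0],[0,0,0],[0,0,0],[0,0,0],[0,0,0],[0,0,0],[0,0,0],[0,0,0],[0,0,0]],"rotation":[[0,0,0.38],[0,0,0.38],[0,0,0.38],[0,0,0.38],[0,0,0.38],[0,0,0.38],[0,0,0.38],[0,0,0.38],[0,0,0.38],[0,0,0.38]],"gripper":[0.5,0.5,0.5,0.5,0.5,0.5,0.5,0.5,0.5,0.5]}'
python3 -m inch '{"dp":[[0,0,0],[0,0,0],[0,0,0],[0,0,0],[0,0,0],[0,0,0],[0,0,0]],"rotation":[[0,0,0.16],[0,0,0.16],[0,0,0.16],[0,0,0.16],[0,0,0.16],[0,0,0.16],[0,0,0.16]],"gripper":[0.5,0.5,0.5,0.5,0.5,0.5,0.5]}'
python3 - <<'E'
from rig import get_image,status
import cv2,pickle
o=status.get_obs();print(o["eef_pos"],o["qpos"])
for n in("scene","wrist"):
    g=get_image(n);pickle.dump(g,open(f"pics/{n}12.pkl","wb"));cv2.imwrite(f"pics/{n}12.png",g["pixels"])
E
```

```text
time: 9.98
eef_pos: [0.5505, -0.1074, 0.1288]
eef_rot: [[-0.051, 0.999, -0.003], [0.999, 0.051, -0.0], [0.0, -0.003, -1.0]]
contact_force: [0.8, 0.1, -0.7]
gripper_width: 0.0428
time: 10.82
eef_pos: [0.5505, -0.1074, 0.1289]
eef_rot: [[0.91, 0.415, -0.003], [0.415, -0.91, -0.0], [-0.003, -0.001, -1.0]]
contact_force: [0.2, -0.8, 0.1]
gripper_width: 0.0426
time: 11.4
eef_pos: [0.5511, -0.1075, 0.1298]
eef_rot: [[0.998, -0.064, -0.002], [-0.064, -0.998, -0.0], [-0.002, 0.0, -1.0]]
contact_force: [0.0, -0.0, 0.1]
gripper_width: 0.0428
[ 0.55111295 -0.10747908  0.12983996] [-0.52678328  0.37067609  0.84402787  1.67064735 -0.29017508  1.2332843
 -1.25330663]
```

View pics/wrist12.png

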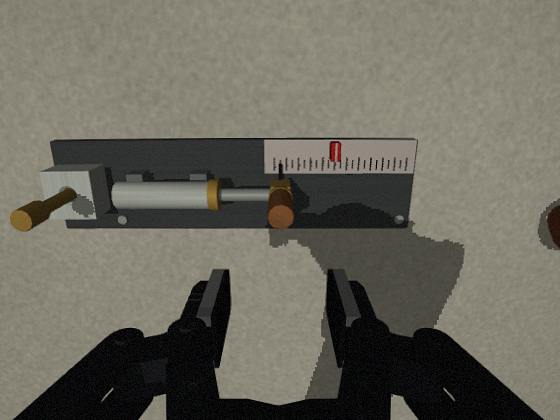

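The wrist view shows the pointer tip at (280,165), the red clip at (336,151), and the wood top at (281,217). I'll zoom in and measure.

```bash
python3 - <<'E'
from h import *
W=load("wrist12")
cv2.imwrite("pics/z13.png",cv2.resize(W["pixels"][130:230,255:365],None,fx=7,fy=6,interpolation=cv2.INTER_CUBIC))
gp=plane(W,281,217,.088);pp=plane(W,280,165,.0185)
gx=np.array([-.0667,-.998,0]);gy=np.array([.998,-.0667,0])
print(gp.round(4),pp.round(4))
for z in(.02,.023,.026):
    m=plane(W,335.5,151,z);print(z,m.round(4),"pull",((m-pp)@gx).round(4),"cross",((m-pp)@gy).round(4))
d=W["depth"];print(d[150:154,333:339].round(3))
c,r=ray(W,335,151);zz=np.array(W["R"])[2]@r;print((c+r*d[151,335]/zz).round(4))
E
```

```text
[ 0.5542 -0.11    0.088 ] [ 0.5739 -0.1109  0.0185]
0.02 [ 0.5828 -0.1562  0.02  ] pull 0.0446 cross 0.0119
0.023 [ 0.5834 -0.1558  0.023 ] pull 0.0441 cross 0.0125
0.026 [ 0.5839 -0.1554  0.026 ] pull 0.0437 cross 0.013
[[0.285 0.285 0.285 0.286 0.286 0.285]
 [0.286 0.285 0.286 0.285 0.285 0.286]
 [0.285 0.287 0.286 0.287 0.286 0.286]
 [0.286 0.286 0.285 0.286 0.287 0.287]]
[ 0.5838 -0.1551  0.0254]
```

View pics/z13.png

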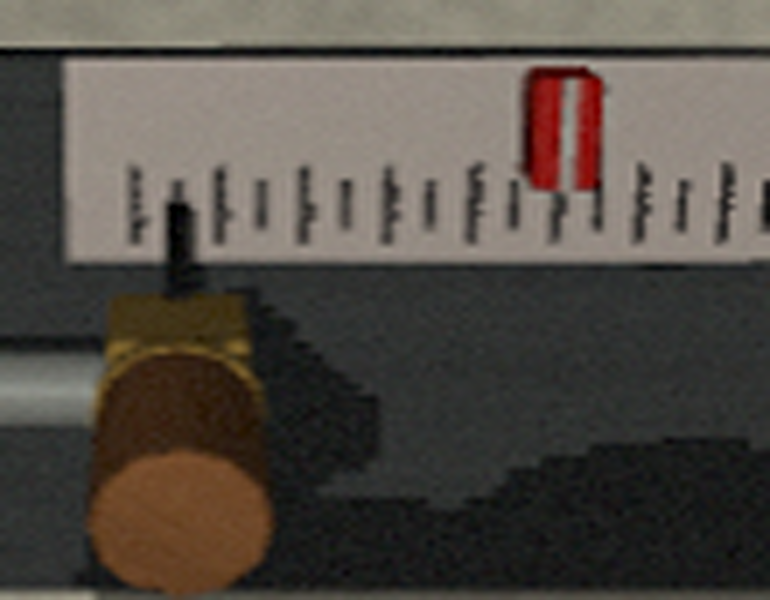

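```bash
python3 -m inch '{"dp":[[0.0046,0.0017,0.02],[0.0046,0.0017,0.05],[0.0046,0.0017,0.08],[0.0046,0.0017,0.1],[0.0046,0.0017,0.1],[0.0046,0.0017,0.1]],"rotation":[[0,0,0],[0,0,0],[0,0,0],[0,0,0],[0,0,0],[0,0,0]],"gripper":[0.5,0.5,0.5,0.5,0.5,0.5]}' 60
python3 - <<'E'
from rig import get_image,status
import cv2,pickle
I=[]
for n in("scene","side","wrist"):
    g=get_image(n);pickle.dump(g,open(f"pics/{n}14.pkl","wb"));I.append(g["pixels"])
cv2.imwrite("pics/w14.png",I[2])
cv2.imwrite("pics/z14.png",cv2.hconcat([cv2.resize(I[0][170:290,200:320],(400,400),interpolation=2),cv2.resize(I[1][140:260,230:350],(400,400),interpolation=2)]))
E
```

```text
time: 12.0
eef_pos: [0.5544, -0.1091, 0.0553]
eef_rot: [[0.998, -0.067, -0.002], [-0.067, -0.998, -0.0], [-0.002, 0.0, -1.0]]
contact_force: [0.4, 0.1, 0.4]
gripper_width: 0.0427
```

View pics/z14.png

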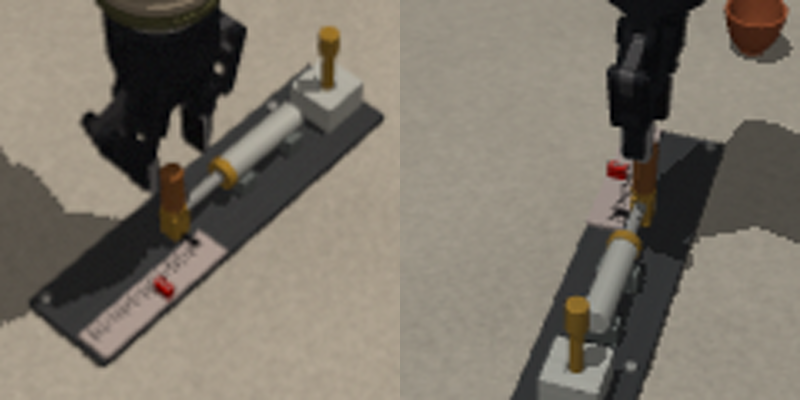

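View pics/w14.png

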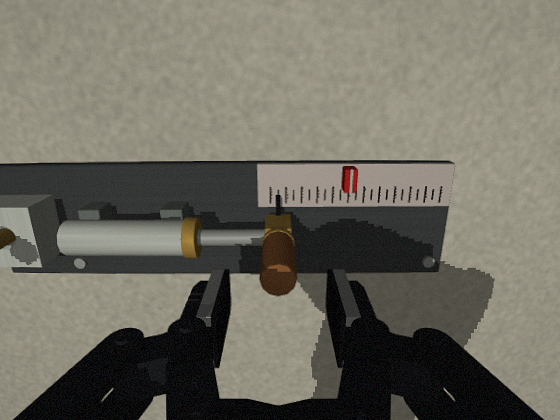

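The post is centred between the pads, at (278,278) between 228 and 330. I'll lower and close.

```bash
python3 -m inch '{"dp":[[0,0,0.02],[0,0,0.04],[0,0,0.055],[0,0,0.055],[0,0,0.055],[0,0,0.055],[0,0,0.055],[0,0,0.055],[0,0,0.055],[0,0,0.055]],"rotation":[[0,0,0],[0,0,0],[0,0,0],[0,0,0],[0,0,0],[0,0,0],[0,0,0],[0,0,0],[0,0,0],[0,0,0]],"gripper":[0.5,0.5,0.5,0.5,0,0,0,0,0,0]}' 70
python3 - <<'E'
from rig import get_image,status
import cv2,pickle
I=[]
for n in("scene","side","wrist"):
    g=get_image(n);pickle.dump(g,open(f"pics/{n}15.pkl","wb"));I.append(g["pixels"])
cv2.imwrite("pics/w15.png",I[2])
cv2.imwrite("pics/z15.png",cv2.hconcat([cv2.resize(I[0][170:290,200:320],(400,400),interpolation=2),cv2.resize(I[1][140:260,230:350],(400,400),interpolation=2)]))
E
```

```text
time: 12.98
eef_pos: [0.5557, -0.1094, 0.0156]
eef_rot: [[0.998, -0.068, 0.002], [-0.068, -0.998, -0.0], [0.002, -0.0, -1.0]]
contact_force: [-2.0, 0.3, 6.2]
gripper_width: 0.0162
```

View pics/z15.png

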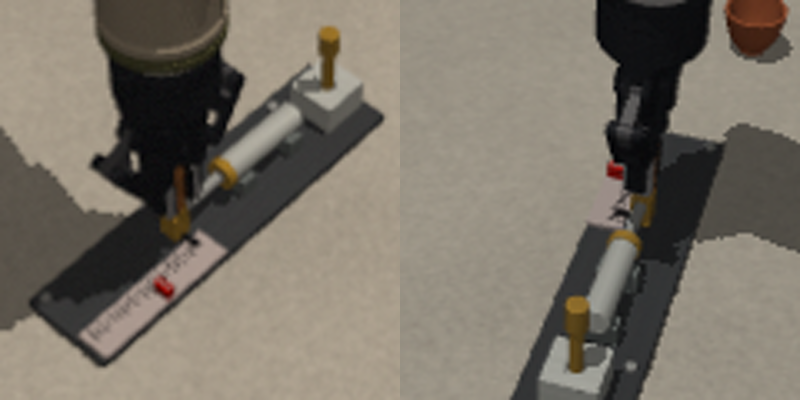

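View pics/w15.png

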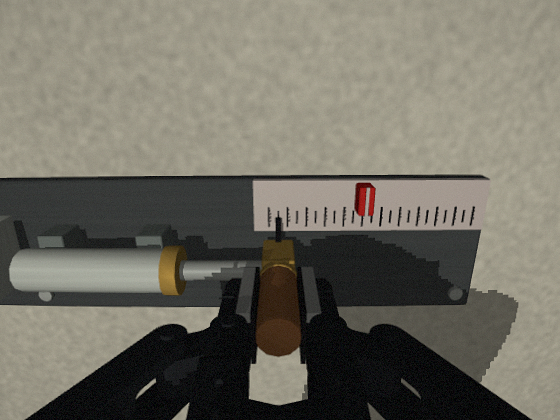

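Gripped: the opening is 16 mm on the 18 mm post. Tool +y is the pull-out direction. I'll draw 40 mm of the ~44 mm first.

```bash
python3 -m inch '{"dp":[[0,0.008,0],[0,0.016,0],[0,0.024,0],[0,0.032,0],[0,0.04,0],[0,0.047,0],[0,0.053,0],[0,0.053,0],[0,0.053,0],[0,0.053,0]],"rotation":[[0,0,0],[0,0,0],[0,0,0],[0,0,0],[0,0,0],[0,0,0],[0,0,0],[0,0,0],[0,0,0],[0,0,0]],"gripper":[0,0,0,0,0,0,0,0,0,0]}' 80
cat > look.py <<'E'
from rig import get_image,status
from h import *
import sys
k=sys.argv[1]
o=status.get_obs();print(np.round(o["eef_pos"],4),np.round(o["contact_force"],1),o["gripper_width"])
W=get_image("wrist");S=get_image("scene");D=get_image("side")
for n,g in(("wrist",W),("scene",S),("side",D)): pickle.dump(g,open(f"pics/{n}{k}.pkl","wb"))
p=W["pixels"].astype(int);m=(p[...,2]>100)&(p[...,1]<70)&(p[...,0]<70);m[:150]=0;m[260:]=0
ys,xs=np.nonzero(m);print("red",len(xs),xs.min(),xs.max(),ys.min(),ys.max())
u0,v0=max(0,int(xs.mean())-40),170
cv2.imwrite(f"pics/c{k}.png",cv2.resize(W["pixels"][v0:v0+75,u0:u0+80],None,fx=8,fy=8,interpolation=cv2.INTER_CUBIC));print("crop",u0,v0)
cv2.imwrite(f"pics/z{k}.png",cv2.hconcat([cv2.resize(S["pixels"][200:290,200:290],(400,400),interpolation=2),cv2.resize(D["pixels"][140:260,230:350],(400,400),interpolation=2)]))
E
python3 look.py 16
```

```text
time: 13.97
eef_pos: [0.5533, -0.147, 0.0156]
eef_rot: [[0.998, -0.066, 0.001], [-0.066, -0.998, 0.002], [0.001, -0.002, -1.0]]
contact_force: [-2.2, 5.8, 9.0]
gripper_width: 0.016
[ 0.5533 -0.147   0.0156] [-2.2  5.8  9. ] 0.016032002430206534
red 328 283 298 188 215
crop 250 170
```

View pics/c16.png

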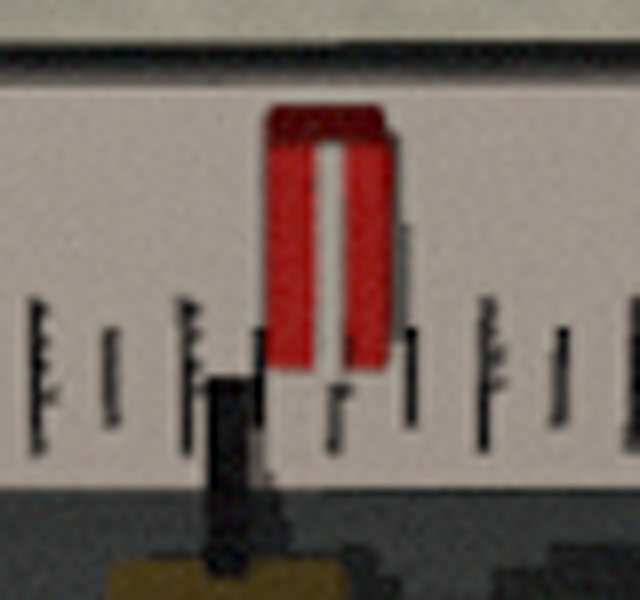

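View pics/z16.png

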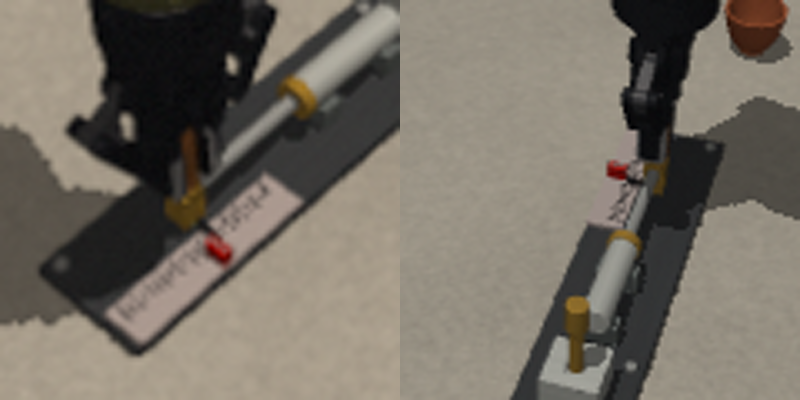

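The pointer is about 97 px short of the white line (15 px/mm), so roughly 6.5 mm is left.

```bash
python3 -m inch '{"dp":[[0,0.004,0],[0,0.0087,0],[0,0.0087,0],[0,0.0087,0],[0,0.0087,0],[0,0.0087,0],[0,0.0087,0]],"rotation":[[0,0,0],[0,0,0],[0,0,0],[0,0,0],[0,0,0],[0,0,0],[0,0,0]],"gripper":[0,0,0,0,0,0,0]}' 80
python3 look.py 17
```

```text
time: 14.7
eef_pos: [0.5529, -0.1532, 0.0155]
eef_rot: [[0.998, -0.066, 0.001], [-0.066, -0.998, 0.003], [0.001, -0.003, -1.0]]
contact_force: [-2.3, 6.4, 9.1]
gripper_width: 0.016
[ 0.5529 -0.1532  0.0155] [-2.3  6.4  9.1] 0.0159852891298864
red 306 271 285 183 216
crop 237 170
```

View pics/c17.png

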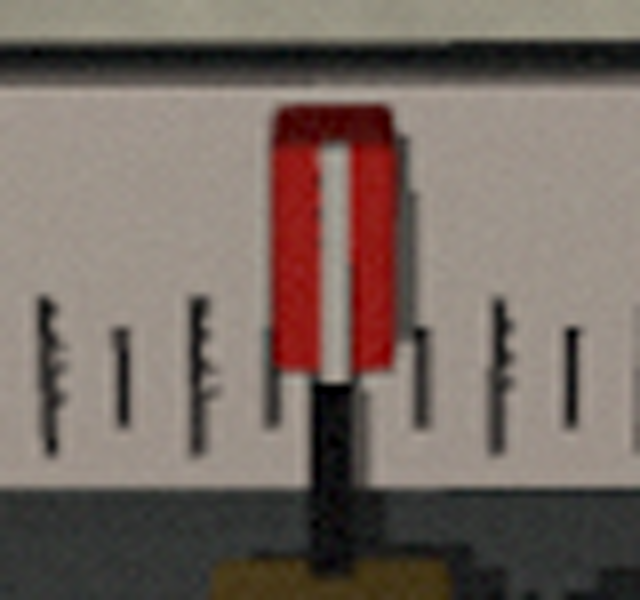

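The pointer tip (334) and the white line (336) are within about 0.15 mm. I'll let it settle for half a second and do a final check of everything.

```bash
python3 -m inch '{"dp":[[0,0,0],[0,0,0],[0,0,0],[0,0,0],[0,0,0],[0,0,0]],"rotation":[[0,0,0],[0,0,0],[0,0,0],[0,0,0],[0,0,0],[0,0,0]],"gripper":[0,0,0,0,0,0]}' 80
python3 look.py 18
python3 - <<'E'
from h import *
S=load("scene18");D=load("side18")
a=cv2.resize(S["pixels"][100:290,200:390],(400,400),interpolation=2);b=cv2.resize(D["pixels"][130:400,150:420],(400,400),interpolation=2)
cv2.imwrite("pics/f18.png",cv2.hconcat([a,b]))
cv2.imwrite("pics/p18.png",cv2.hconcat([cv2.resize(S["pixels"][170:215,280:325],(360,360),interpolation=2),cv2.resize(D["pixels"][220:265,260:305],(360,360),interpolation=2)]))
E
```

```text
time: 15.35
eef_pos: [0.553, -0.1531, 0.0156]
eef_rot: [[0.998, -0.066, 0.002], [-0.066, -0.998, 0.003], [0.001, -0.003, -1.0]]
contact_force: [-2.2, 6.8, 8.8]
gripper_width: 0.016
[ 0.553  -0.1531  0.0156] [-2.2  6.8  8.8] 0.016043658194513956
red 305 271 285 183 216
crop 237 170
```

View pics/c18.png

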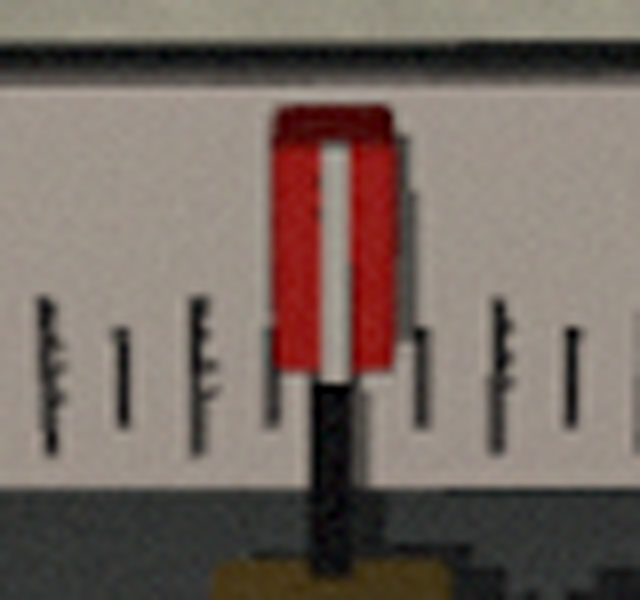

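View pics/f18.png

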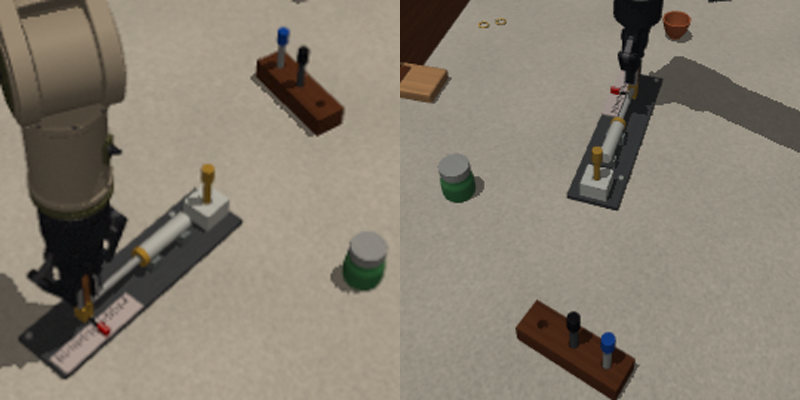

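View pics/p18.png

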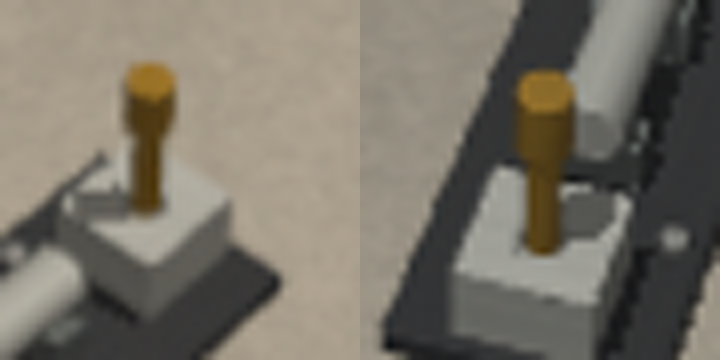

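```bash
python3 - <<'E'
from h import *
S=load("scene18");D=load("side18")
print("head top",tri(ray(S,280+150/8-.44,170+77/8-.44),ray(D,260+185/8-.44,220+90/8-.44)).round(4))
from rig import job
print(job.job_done())
E
```

```text
head top [0.5653 0.0622 0.0972]
the job is handed in; nothing more can be done
None
```

The brass pin is standing fully home in the bore and released. The gripper is holding the sprung rod out with the pointer on the red mark. The job was handed in at about 15.5 s, well inside the 51 s limit.

**Pin:** When I pushed it down, it stopped firmly at 20 N with its foot about 15 mm above the bench, which is the depth of the bore. The final pictures show it upright. Its head top measured at 97 mm, against 95 mm expected if fully home. Pins measured in the rack with the same cameras also read about 2 mm high.

**Rod:** I drew it out about 44 mm with an 80 N grip. In the wrist camera the pointer tip sits within about 0.15 mm of the white line, and it had not moved after a further 0.5 s hold.

**Bystanders:** The blue and dark pins are still in the rack, and the jar and crucible are standing where they were.

**Disagreements:**
- **Fingertip position:** The reported TCP was about 40 mm below where the cameras showed the real fingertips. My first grasp therefore closed just above the pin head, touching nothing. I corrected for the offset and gripped it on the second try.
- **Downward push:** While holding the grip post, the tool feels about 9 N upward, so it is pressing down slightly. I left this as it was because it was steady and well under the 40 N limit.

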